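# Release the battery pack from its charging dock

## Robot

A 7-joint arm with a two-finger parallel gripper is mounted at the origin on a cart in front of the work surface, level with it; the furniture and walls round the work are solid. World frame = base frame: x ahead of the robot, y to its left, z up, the work surface at z = 0. Lengths are in m, angles in rad, forces in N, time in s.
With the tool pointing down it reaches from about 0.4 to 0.85 m from the base axis. Payload 4.5 kg.
Tool frame: the origin (TCP) lies on the centre line of the jaws, within the pads' length; the fingertips stand 11 mm ahead of it and the grasp point (between the pads) lies 8 mm behind it; z points along the fingers, y is the line along which they close (so a half turn about z gives the same grasp; the last joint's range is limited). The gripper opens to 88 mm and grips with 3 to 60 N. Pads are 18 mm wide; open, the fingers measure 123 mm over their backs; the gripper's body (75 mm by 187 mm) begins 45 mm behind the grasp point.
Start: joints at [1.139, 0.689, -0.195, 1.565, 0.157, 0.902, -0.215], TCP at [0.281, -0.558, 0.25] pointing down, gripper open.
Joint ranges: [-3.01, 3.01], [-0.46, 2.08], [-1.47, 1.51], [0.13, 2.56], [-1, 4.14], [0.04, 2.09], [-2.66, 2.66]. Speed limits (rad/s): [2.57, 2.57, 3.14, 3.14, 3.14, 3.14, 3.14].

## Interface

Orientations are given as a unit quaternion [x, y, z, w].
In Python, from plant import * gives the robot as it stands. The module is installed in compiled form; this text tells all that it offers.
- The arm moves only by the tool send_rows, never from a script. Its argument "motion" is a list of rows, each an object of numbers: "x", "y", "z": the shift along the tool's x, y, z in cm; "rx", "ry", "rz": the turn, a rotation vector about the tool's x, y, z in rad; "jaw": the finger opening in cm, from 0 to 8.81. In form: [{"x": .., "y": .., "z": .., "rx": .., "ry": .., "rz": .., "jaw": ..}, ...]. A call has exactly 5 rows; each row shifts and turns the commanded pose from where the row before left it, along the tool's axes as they then stand; what a row does not reach is not made up. A row lasts 1/10 s, in which the tool goes at most 50 mm and 8.59 degrees, less where a joint would pass 70% of its speed; a pose out of reach is approached as far as the arm can. A call is refused whole if a number of a shift passes 5 or a number of a turn 0.15, either way. A call with a gripper value outside its range is refused whole. The fingers move at their own pace and stop on an object; "grip_force" is the grip in N (left out, the last holds). Time passes only in rows, so rows that do not move let the fingers close, or fill a call up. It gives the time, the measured TCP pose, the force, the opening and the grip force at its end, in the units of the state.
- get_state(): the state, without advancing time (a new reading comes with each control period).
- snapshot(name): name is "side" or "top" or "wrist"; returns a dict with "img" (480x640x3 uint8, red, green, blue), "vertical_fov" (degrees; the focal length in pixels is half the picture's height over the tangent of half this angle, whatever the lens; pixels are square), "cx", "cy" (the principal point, pixels), "extrinsics" (4x4, takes a point from camera to world coordinates). Camera axes: x right, y up, looking along -z (the intrinsics and any distortion apply to the point x, -y, -z); pixel columns grow to the right and rows downward; lengths in m; the calibration is good to about 2 mm. A picture is of the moment at which its call begins. There is no depth.
- finish_job(): hands the job in; it is judged then, once.
The state is a dict: "clock": time; "q": joint angles; "qd": joint speeds; "joint_torque": joint torques, N m; "tool_pos": TCP position; "eef_rot": TCP orientation; "contact_force": force on the tool from outside, world axes, zero at the start; "moment": the same for the moment, N m; "opening": opening from 0.0 (shut) to 1.0 (fully open); "finger_force": force on a finger pad.
Only numpy, scipy, OpenCV 4.12 (cv2) and the standard library are available. Lean on these libraries where they do the work, as an engineer would, in place of code of your own. Each camera call takes 0.05 s, during which the arm holds its last target. There are 200 camera calls.

## Task

Take the battery pack with the plain flat top out of the two-bay charging dock and set it down gently in the empty left-hand compartment of the wooden tray behind. The pack sits in a push-push catch: press it deeper into its bay until the catch trips, let it spring up, then draw it out and leave it there. Leave the cell holder (the one with two round cell ends in its top) latched in the other bay, and do not shove the glue bottle about.

Things in the scene. Friction and masses are not known exactly. Their poses are not given: they have to be found in the camera images.
- dock: Grey two-bay battery charging dock, 84 (x) x 176 (y) x 76 mm high, fixed; origin at the centre of its underside, x across, y along its length, z up. Two rectangular bays 38 x 62 mm open upward in its flat top, at x = 0, y = +42 and -42 mm; which one holds the battery pack varies. Each bay has a sprung carriage with a push-push catch; a latched pack's top is 3 mm above the dock's top.
- battery: Battery pack to be taken out: black block 36 (x) x 60 (y) x 62 mm high with rounded edges, about 90 g, plain flat top; loose in its bay with 1 mm of play all round. Origin at the centre of its underside, z up, x and y along the dock's x and y. Grip it across its 36 mm thickness (along its x).
- battery_top (a point): Centre of the battery pack's flat top, 62 mm above its origin: the place to press with shut fingers (they fit inside the bay). About 3 to 4 N starts it moving; the catch trips about 3 mm down, surely by 5 mm (7 mm, that is 4 mm below the dock's top, is the hard stop). Then lift the finger clear.
- cell_holder: Cell holder that stays in the other bay: black block of the same size (36 x 60 x 62 mm, about 90 g), its top shows two round steel cell ends of 25 mm diameter side by side. Same origin and axes as the battery pack.
- tray: Low open wooden sorting tray, 140 (x) x 260 (y) x 32 mm high, 4 mm walls and floor, fixed; origin at the centre of its underside, z up. It lies behind and to the right of the dock. A wall across its middle (y = 0) makes two compartments of about 132 x 124 mm: the left-hand one (+y) is empty, the right-hand one holds a flat plastic case and a kit part, both fixed.
- tray_spot (a point): Centre of the empty left-hand compartment's floor: 64.5 mm along +y from the tray's origin, on the inner floor, 4 mm above the worktop. Surroundings: a magnifier lamp 310 mm high stands to the right, at about x = 0.45 to 0.57, y = -0.24 to -0.43 m; a bookcase is on the left beyond y = 0.28 m.
- glue_bottle: Bystander: white glue bottle, 35 mm diameter, 84 mm high, red pointed cap, standing behind the dock to the left. Origin at the centre of its underside.
- dock_top (a point): Centre of the dock's flat top, 76 mm above the worktop. Once tripped and the finger is lifted clear, the pack rises by itself in about half a second to 25 mm above its latched height, so that 28 mm of it stand out above this top. Pressing it down again to the stop would latch it again.
Not all that is in view belongs to the job. Leave any green look-alike of the battery alone.

How it is judged:
By the outcome, as a careful person would: the job done as asked, in the order asked, and still so for the second after the job is handed in, with the robot touching nothing.
It also fails if it takes over 43 s, if anything falls off the work surface, if the arm or the gripper's body presses on something with over 40 N, if the wrist force passes 120 N, or if a joint passes its speed limit or range.

## Working session

There is one attempt and no reset: what is moved stays moved. The work goes in short steps, Python scripts to look and compute and a tool call to move; the robot and the scene stay as the last step left them, time stands still between calls to the robot, and variables do not carry over. Pictures are saved under pics/ and viewed, at most 10 in all, crops included, and the job is handed in when it is done.

Besides the shell and the picture viewer there is one more tool, called after "Request:" as name(argument=value, ...), one argument or row to a line, values as JSON. send_rows: Moves the arm, as the interface text tells. Its arguments: {"type":"object","properties":{"motion":{"type":"array"},"grip_force":{"type":"number"}},"required":["motion"]}

```bash
mkdir -p pics; cat > h.py <<'E'
from plant import *
import numpy as np, cv2
def snap(n,f):
    s=snapshot(n); cv2.imwrite(f'pics/{f}.png',s['img'][:,:,::-1]); np.savez(f'pics/{f}.npz',**{k:s[k] for k in s}); return s
def ray(s,u,v):
    f=240/np.tan(np.radians(float(s['vertical_fov']))/2)
    d=np.array([(u-s['cx'])/f,-(v-s['cy'])/f,-1]); E=s['extrinsics']; return E[:3,3],E[:3,:3]@d
def onz(s,u,v,z):
    o,d=ray(s,u,v); return o+d*(z-o[2])/d[2]
def proj(s,p):
    f=240/np.tan(np.radians(float(s['vertical_fov']))/2); E=s['extrinsics']
    c=E[:3,:3].T@(np.array(p)-E[:3,3]); return s['cx']-f*c[0]/c[2], s['cy']+f*c[1]/c[2]
E
python3 - <<'E'
from h import *
for n in('top','side'):
    s=snap(n,n+'0'); print({k:s[k] for k in s if k!='img'})
a=[cv2.imread(f'pics/{n}0.png') for n in('top','side')]
print(get_state())
E
```

```text
{'vertical_fov': 43.9962608063651, 'cx': 325.2493679150359, 'cy': 242.7657732209109, 'extrinsics': array([[ 0.00905211,  0.99102161, -0.13339497,  0.52654101],
       [-0.99953969,  0.01283041,  0.02749179,  0.05092685],
       [ 0.02895647,  0.13308471,  0.99068157,  0.96497907],
       [ 0.        ,  0.        ,  0.        ,  1.        ]])}
{'vertical_fov': 42.72977478528862, 'cx': 320.3366887273834, 'cy': 232.88634196614333, 'extrinsics': array([[ 0.56308923,  0.67818095, -0.47222995,  0.24807794],
       [-0.8263364 ,  0.45519617, -0.33160912, -0.24742147],
       [-0.00993372,  0.57694631,  0.81672166,  0.77099477],
       [ 0.        ,  0.        ,  0.        ,  1.        ]])}
{'clock': 0.1, 'q': array([ 1.13881243,  0.68990094, -0.19452713,  1.5662044 ,  0.15728133,
        0.90248233, -0.21509701]), 'qd': array([-0.00125281, -0.00275832,  0.00105123, -0.00286819, -0.00027266,
        0.00075564, -0.00089994]), 'joint_torque': array([-2.43461982e-03, -5.28499675e+01, -1.27116848e+00, -1.53837240e+01,
       -5.25615178e-02,  1.97305657e-03,  8.98904631e-06]), 'tool_pos': array([ 0.28043606, -0.55796068,  0.24899936]), 'eef_rot': array([ 9.72994774e-01,  2.30825744e-01, -2.30991082e-04, -7.69287646e-04]), 'contact_force': array([0.19907695, 0.52344317, 0.28356324]), 'moment': array([-0.03906731, -0.01797628, -0.05481395]), 'finger_force': 0.0, 'opening': 0.9975381183218421}
```

View pics/top0.png

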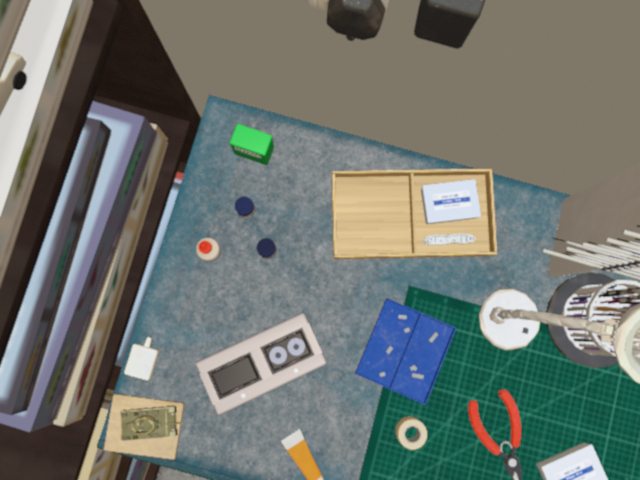

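View pics/side0.png

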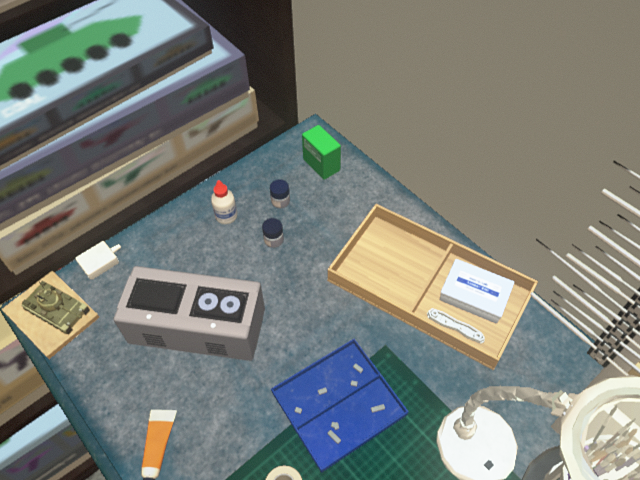

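The top view shows the dock at about (262,363). The plain-topped pack is in its left bay at about (235,377), and the cell holder is in the right bay at about (290,350). The green block at (252,143) is a look-alike. The tray spans (333–496, 170–258), with its empty left compartment centred at about (372,215). I'll confirm in an enlarged crop.

```bash
python3 - <<'E'
import cv2,numpy as np
a=cv2.imread('pics/top0.png')[305:420,190:335]
b=cv2.imread('pics/side0.png')[260:365,110:270]
a=cv2.resize(a,None,fx=5,fy=5,interpolation=cv2.INTER_CUBIC); cv2.imwrite('pics/c1.png',a)
b=cv2.resize(b,None,fx=5,fy=5,interpolation=cv2.INTER_CUBIC); cv2.imwrite('pics/c2.png',b)
E
```

```text
(no output)
```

View pics/c1.png

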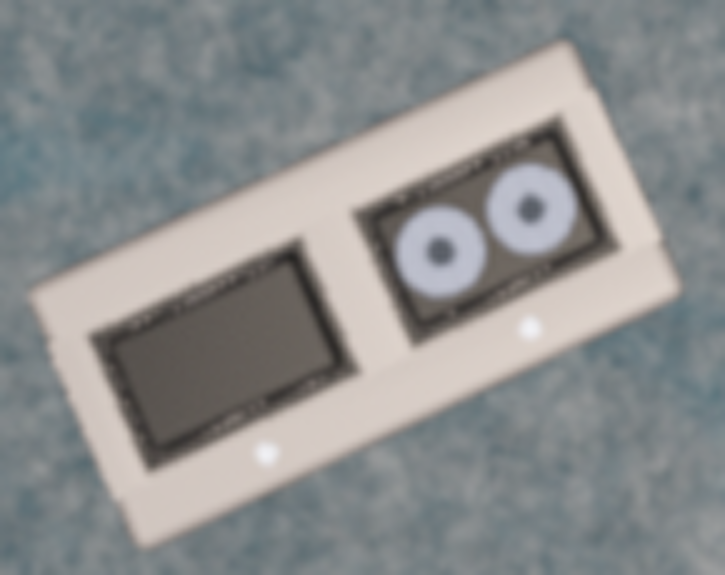

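View pics/c2.png

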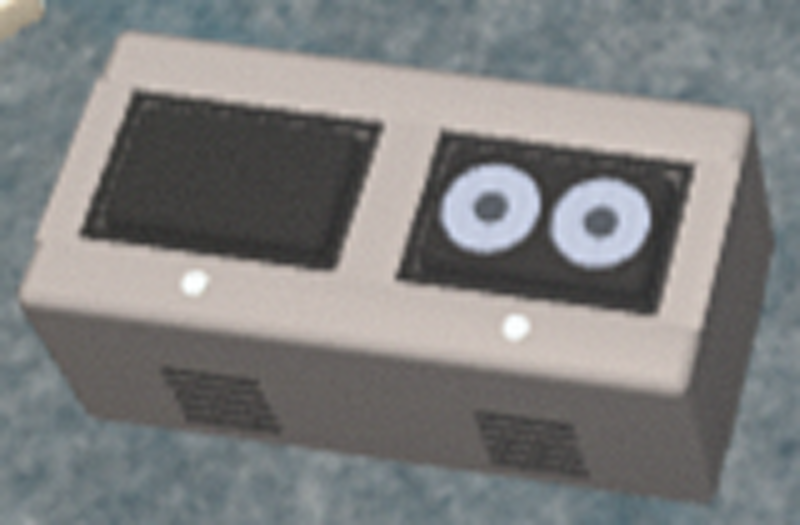

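The crops confirm it: the plain flat top is in the left bay, with bay corners in the top crop at (92,333), (298,240), (355,373) and (150,468). The cell holder with its two round ends is in the right bay.

```bash
python3 - <<'E'
from h import *
t=np.load('pics/top0.npz'); s=np.load('pics/side0.npz')
def g(S,pts,off,z,k=5):
    return np.array([onz(S,off[0]+(u+.5)/k-.5,off[1]+(v+.5)/k-.5,z) for u,v in pts])
L=[(92,333),(298,240),(355,373),(150,468)];R=[(355,213),(557,120),(617,247),(415,343)]
Ls=[(133,92),(382,123),(335,268),(82,236)];Rs=[(442,132),(693,165),(655,312),(400,278)]
for S,a,b,off in((t,L,R,(190,305)),(s,Ls,Rs,(110,260))):
    P=g(S,a,off,.076);Q=g(S,b,off,.076)
    d=P.mean(0)-Q.mean(0); print(P.mean(0),Q.mean(0),np.linalg.norm(d),'yaw y-axis',np.degrees(np.arctan2(-d[0],d[1])))
D=g(t,[(32,292),(572,40),(682,288),(145,547)],(190,305),.076);print(D.round(4),D.mean(0))
T=g(t,[(332,171),(494,169),(496,257),(334,258)],(0,0),.032,1);print('tray',T.round(3),T.mean(0))
T=g(s,[(376,206),(536,284),(497,357),(329,265)],(0,0),.032,1);print('tray',T.round(3),T.mean(0))
print(onz(t,206,246,.084),onz(s,221,182,.084))
E
```

```text
[0.44935955 0.15719909 0.076     ] [0.48525087 0.08134623 0.076     ] 0.0839156893783021 yaw y-axis 25.322125679172473
[0.4491908  0.15582381 0.076     ] [0.48533613 0.08007745 0.076     ] 0.0839285203644655 yaw y-axis 25.509965192474727
[[0.4665 0.2136 0.076 ]
 [0.5412 0.0569 0.076 ]
 [0.469  0.0235 0.076 ]
 [0.3943 0.1784 0.076 ]] [0.46774299 0.11809888 0.076     ]
tray [[ 0.769  0.015  0.032]
 [ 0.777 -0.248  0.032]
 [ 0.633 -0.247  0.032]
 [ 0.628  0.011  0.032]] [ 0.70165159 -0.11737319  0.032     ]
tray [[ 0.764  0.011  0.032]
 [ 0.77  -0.245  0.032]
 [ 0.64  -0.246  0.032]
 [ 0.636  0.011  0.032]] [ 0.7026922  -0.11735214  0.032     ]
[0.63801539 0.20382897 0.084     ] [0.63963772 0.20310138 0.084     ]
```

Request:
send_rows(
  motion=[
    {"x": 2,"y": -3.4,"z": 0,"jaw": 8.8},
    {"x": 2,"y": -3.4,"z": 0,"jaw": 8.8},
    {"x": 2,"y": -3.4,"z": 0,"jaw": 8.8},
    {"x": 2,"y": -3.4,"z": 0,"jaw": 8.8},
    {"x": 2,"y": -3.4,"z": 0,"jaw": 8.8},
  ],
)

```text
schema error: expected keys x, y, z, rx, ry, rz, jaw
```

Request:
send_rows(
  motion=[
    {"x": 2,"y": -3.4,"z": 0,"rx": 0,"ry": 0,"rz": 0,"jaw": 8.8},
    {"x": 2,"y": -3.4,"z": 0,"rx": 0,"ry": 0,"rz": 0,"jaw": 8.8},
    {"x": 2,"y": -3.4,"z": 0,"rx": 0,"ry": 0,"rz": 0,"jaw": 8.8},
    {"x": 2,"y": -3.4,"z": 0,"rx": 0,"ry": 0,"rz": 0,"jaw": 8.8},
    {"x": 2,"y": -3.4,"z": 0,"rx": 0,"ry": 0,"rz": 0,"jaw": 8.8},
  ],
)

```text
clock: 0.6
tool_pos: [0.2935, -0.3599, 0.2496]
eef_rot: [0.973, 0.231, -0.0, -0.0]
contact_force: [-0.1, 0.8, 0.1]
opening: 1.003
finger_force: 0.0
```

Request:
send_rows(
  motion=[
    {"x": 2,"y": -3.4,"z": 0,"rx": 0,"ry": 0,"rz": 0,"jaw": 8.8},
    {"x": 2,"y": -3.4,"z": 0,"rx": 0,"ry": 0,"rz": 0,"jaw": 8.8},
    {"x": 2.7,"y": -2.3,"z": 0,"rx": 0,"ry": 0,"rz": 0,"jaw": 0},
    {"x": 2.7,"y": -2.3,"z": 0,"rx": 0,"ry": 0,"rz": 0,"jaw": 0},
    {"x": 2.7,"y": -2.3,"z": 0,"rx": 0,"ry": 0,"rz": 0,"jaw": 0},
  ],
)

```text
clock: 1.1
tool_pos: [0.3405, -0.1835, 0.2497]
eef_rot: [0.973, 0.231, -0.0, 0.0]
contact_force: [0.8, -0.1, 0.0]
opening: 0.748
finger_force: 0.0
```

Request:
send_rows(
  motion=[
    {"x": 2.7,"y": -2.3,"z": 0,"rx": 0,"ry": 0,"rz": 0,"jaw": 0},
    {"x": 2.7,"y": -2.3,"z": 0,"rx": 0,"ry": 0,"rz": 0,"jaw": 0},
    {"x": 2.7,"y": -2.3,"z": 0,"rx": 0,"ry": 0,"rz": 0,"jaw": 0},
    {"x": 2.7,"y": -2.3,"z": 0,"rx": 0,"ry": 0,"rz": 0,"jaw": 0},
    {"x": 2.7,"y": -2.3,"z": 0,"rx": 0,"ry": 0,"rz": 0,"jaw": 0},
  ],
)

```text
clock: 1.6
tool_pos: [0.4095, -0.02, 0.2496]
eef_rot: [0.973, 0.231, -0.0, 0.0]
contact_force: [0.7, -0.4, 1.3]
opening: 0.296
finger_force: 0.0
```

```bash
cat >> h.py <<'E'
from scipy.spatial.transform import Rotation as Ro
def go(p,ang=None):
    s=get_state(); R=Ro.from_quat(s['eef_rot']); d=R.inv().apply(np.array(p)-s['tool_pos'])
    M=R.as_matrix(); print('clock',s['clock'],'pos',s['tool_pos'].round(4),'toolx ang',np.degrees(np.arctan2(M[1,0],M[0,0])).round(2),'tool z',M[:,2].round(4),'shift cm',(d*100).round(2),'F',s['contact_force'].round(1),'q',s['q'].round(2),'open',s['opening'])
    if ang is not None:
        a=np.radians(ang); T=np.array([[np.cos(a),np.sin(a),0],[np.sin(a),-np.cos(a),0],[0,0,-1]]).T
        print('rotvec',(R.inv()*Ro.from_matrix(T)).as_rotvec().round(4))
E
python3 -c "
from h import *
go([.449,.1565,.14],25.4)"
```

```text
clock 1.6 pos [ 0.4095 -0.02    0.2496] toolx ang 26.7 tool z [-3.e-04 -2.e-04 -1.e+00] shift cm [ 11.46 -14.    10.96] F [ 0.7 -0.4  1.3] q [ 0.04  0.42 -0.14  2.18  0.11  0.55 -1.3 ] open 0.29639280944985286
rotvec [0.     0.0004 0.0227]
```

Request:
send_rows(
  motion=[
    {"x": 2.3,"y": -2.8,"z": 2,"rx": 0,"ry": 0,"rz": 0.023,"jaw": 0},
    {"x": 2.3,"y": -2.8,"z": 2,"rx": 0,"ry": 0,"rz": 0,"jaw": 0},
    {"x": 2.3,"y": -2.8,"z": 2,"rx": 0,"ry": 0,"rz": 0,"jaw": 0},
    {"x": 2.3,"y": -2.8,"z": 2,"rx": 0,"ry": 0,"rz": 0,"jaw": 0},
    {"x": 2.3,"y": -2.8,"z": 2,"rx": 0,"ry": 0,"rz": 0,"jaw": 0},
  ],
)

```text
clock: 2.1
tool_pos: [0.4525, 0.156, 0.1486]
eef_rot: [0.976, 0.22, -0.0, 0.0]
contact_force: [0.9, -0.5, 0.1]
opening: 0.005
finger_force: 0.0
```

Request:
send_rows(
  motion=[
    {"x": 0,"y": 0,"z": 1,"rx": 0,"ry": 0,"rz": 0,"jaw": 0},
    {"x": 0,"y": 0,"z": 1,"rx": 0,"ry": 0,"rz": 0,"jaw": 0},
    {"x": 0,"y": 0,"z": 0,"rx": 0,"ry": 0,"rz": 0,"jaw": 0},
    {"x": 0,"y": 0,"z": 0,"rx": 0,"ry": 0,"rz": 0,"jaw": 0},
    {"x": 0,"y": 0,"z": 0,"rx": 0,"ry": 0,"rz": 0,"jaw": 0},
  ],
)

```text
clock: 2.6
tool_pos: [0.4527, 0.1533, 0.1303]
eef_rot: [0.976, 0.219, 0.0, 0.0]
contact_force: [-0.3, -0.0, 0.2]
opening: 0.001
finger_force: 0.0
```

```bash
python3 -c "
from h import *
go([.449,.1565,.09],25.4)
a=snap('side','side1')['img'];b=snap('wrist','w1')['img']
a=cv2.resize(a[160:370,70:330],(520,420));b=cv2.resize(b,(280,210))
b2=np.zeros((420,280,3),np.uint8);b2[:210]=b
cv2.imwrite('pics/m1.png',np.hstack([a,b2])[:,:,::-1])"
```

```text
clock 2.6 pos [0.4527 0.1533 0.1303] toolx ang 25.25 tool z [ 8.e-04 -2.e-04 -1.e+00] shift cm [-0.2  -0.45  4.03] F [-0.3 -0.   0.2] q [-0.39  0.71 -0.05  2.11  0.1   0.32 -1.66] open 0.0008116063656493556
rotvec [ 0.0006 -0.0006 -0.0025]
```

View pics/m1.png

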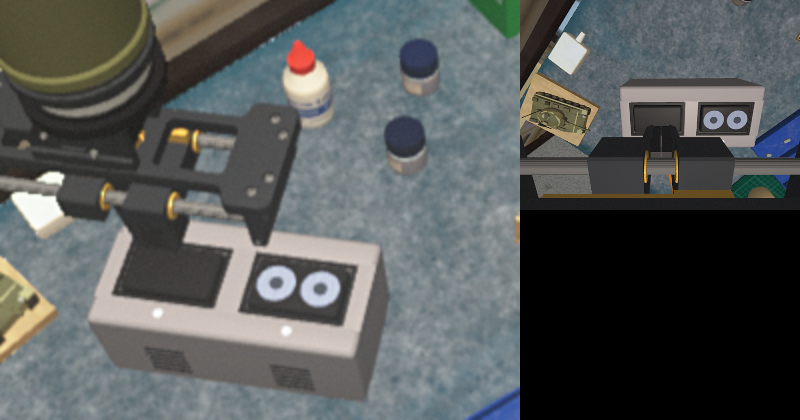

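The side view shows the shut fingers above the plain pack, and the wrist view agrees. I'll centre and descend.

Request:
send_rows(
  motion=[
    {"x": -0.2,"y": -0.45,"z": 0,"rx": 0,"ry": 0,"rz": 0,"jaw": 0},
    {"x": 0,"y": 0,"z": 1.5,"rx": 0,"ry": 0,"rz": 0,"jaw": 0},
    {"x": 0,"y": 0,"z": 1.5,"rx": 0,"ry": 0,"rz": 0,"jaw": 0},
    {"x": 0,"y": 0,"z": 0.5,"rx": 0,"ry": 0,"rz": 0,"jaw": 0},
    {"x": 0,"y": 0,"z": 0,"rx": 0,"ry": 0,"rz": 0,"jaw": 0},
  ],
)

```text
clock: 3.2
tool_pos: [0.4482, 0.1577, 0.0944]
eef_rot: [0.976, 0.22, -0.001, 0.0]
contact_force: [-0.0, -0.5, 0.3]
opening: -0.0
finger_force: 0.0
```

```bash
python3 -c "
from h import *
go([.449,.1565,.085],25.4)"
```

```text
clock 3.2 pos [0.4482 0.1577 0.0944] toolx ang 25.39 tool z [-1.1e-03 -5.0e-04 -1.0e+00] shift cm [0.03 0.14 0.94] F [-0.  -0.5  0.3] q [-0.41  0.78 -0.03  2.14  0.11  0.23 -1.67] open -0.00017471969454533787
rotvec [-0.      0.0012 -0.0002]
```

Request:
send_rows(
  motion=[
    {"x": 0,"y": 0.1,"z": 0.2,"rx": 0,"ry": 0,"rz": 0,"jaw": 0},
    {"x": 0,"y": 0,"z": 0.2,"rx": 0,"ry": 0,"rz": 0,"jaw": 0},
    {"x": 0,"y": 0,"z": 0.2,"rx": 0,"ry": 0,"rz": 0,"jaw": 0},
    {"x": 0,"y": 0,"z": 0.1,"rx": 0,"ry": 0,"rz": 0,"jaw": 0},
    {"x": 0,"y": 0,"z": 0.1,"rx": 0,"ry": 0,"rz": 0,"jaw": 0},
  ],
)

```text
clock: 3.7
tool_pos: [0.4493, 0.1568, 0.087]
eef_rot: [0.976, 0.22, 0.0, 0.0]
contact_force: [-1.0, -0.9, 3.1]
opening: 0.003
finger_force: 1.9
```

Request:
send_rows(
  motion=[
    {"x": 0,"y": 0,"z": 0.1,"rx": 0,"ry": 0,"rz": 0,"jaw": 0},
    {"x": 0,"y": 0,"z": 0.1,"rx": 0,"ry": 0,"rz": 0,"jaw": 0},
    {"x": 0,"y": 0,"z": 0.1,"rx": 0,"ry": 0,"rz": 0,"jaw": 0},
    {"x": 0,"y": 0,"z": 0,"rx": 0,"ry": 0,"rz": 0,"jaw": 0},
    {"x": 0,"y": 0,"z": 0,"rx": 0,"ry": 0,"rz": 0,"jaw": 0},
  ],
)

```text
clock: 4.2
tool_pos: [0.4493, 0.1568, 0.0837]
eef_rot: [0.976, 0.22, 0.0, 0.0]
contact_force: [0.9, -0.5, 3.5]
opening: 0.002
finger_force: 1.9
```

Request:
send_rows(
  motion=[
    {"x": 0,"y": 0,"z": -1,"rx": 0,"ry": 0,"rz": 0,"jaw": 0},
    {"x": 0,"y": 0,"z": -2,"rx": 0,"ry": 0,"rz": 0,"jaw": 0},
    {"x": 0,"y": 0,"z": -2,"rx": 0,"ry": 0,"rz": 0,"jaw": 0},
    {"x": 0,"y": 0,"z": -2,"rx": 0,"ry": 0,"rz": 0,"jaw": 0},
    {"x": 0,"y": 0,"z": -1,"rx": 0,"ry": 0,"rz": 0,"jaw": 0},
  ],
)

```text
clock: 4.7
tool_pos: [0.4493, 0.157, 0.1654]
eef_rot: [0.976, 0.22, 0.001, -0.0]
contact_force: [0.8, 0.2, 0.6]
opening: 0.008
finger_force: 0.0
```

Request:
send_rows(
  motion=[
    {"x": 0,"y": 0,"z": 0,"rx": 0,"ry": 0,"rz": -0.14,"jaw": 6},
    {"x": 0,"y": 0,"z": 0,"rx": 0,"ry": 0,"rz": -0.14,"jaw": 6},
    {"x": 0,"y": 0,"z": 0,"rx": 0,"ry": 0,"rz": -0.14,"jaw": 6},
    {"x": 0,"y": 0,"z": 0,"rx": 0,"ry": 0,"rz": -0.14,"jaw": 6},
    {"x": 0,"y": 0,"z": 0,"rx": 0,"ry": 0,"rz": -0.14,"jaw": 6},
  ],
)

```text
clock: 5.2
tool_pos: [0.4487, 0.1567, 0.1636]
eef_rot: [0.84, 0.543, -0.0, 0.0]
contact_force: [0.4, -0.6, -0.4]
opening: 0.435
finger_force: 0.0
```

Request:
send_rows(
  motion=[
    {"x": 0,"y": 0,"z": 0,"rx": 0,"ry": 0,"rz": -0.14,"jaw": 6},
    {"x": 0,"y": 0,"z": 0,"rx": 0,"ry": 0,"rz": -0.14,"jaw": 6},
    {"x": 0,"y": 0,"z": 0,"rx": 0,"ry": 0,"rz": -0.14,"jaw": 6},
    {"x": 0,"y": 0,"z": 0,"rx": 0,"ry": 0,"rz": -0.14,"jaw": 6},
    {"x": 0,"y": 0,"z": 0,"rx": 0,"ry": 0,"rz": -0.14,"jaw": 6},
  ],
)

```text
clock: 5.7
tool_pos: [0.4487, 0.1566, 0.1636]
eef_rot: [0.602, 0.798, -0.0, -0.0]
contact_force: [0.2, -0.2, 0.5]
opening: 0.681
finger_force: 0.0
```

Request:
send_rows(
  motion=[
    {"x": 0,"y": 0,"z": 0,"rx": 0,"ry": 0,"rz": -0.14,"jaw": 6},
    {"x": 0,"y": 0,"z": 0,"rx": 0,"ry": 0,"rz": -0.03,"jaw": 6},
    {"x": 0,"y": 0,"z": 0,"rx": 0,"ry": 0,"rz": 0,"jaw": 6},
    {"x": 0,"y": 0,"z": 0,"rx": 0,"ry": 0,"rz": 0,"jaw": 6},
    {"x": 0,"y": 0,"z": 0,"rx": 0,"ry": 0,"rz": 0,"jaw": 6},
  ],
)

```text
clock: 6.2
tool_pos: [0.449, 0.1568, 0.1637]
eef_rot: [0.535, 0.845, -0.0, 0.0]
contact_force: [-0.4, -0.1, 0.2]
opening: 0.675
finger_force: 0.0
```

```bash
python3 -c "
from h import *
go([.449,.1565,.091],115.4)
a=snap('side','side2')['img'];b=snap('wrist','w2')['img']
a=cv2.resize(a[160:370,70:330],(400,323));b=cv2.resize(b,(400,300))
b2=np.zeros((323,400,3),np.uint8);b2[:300]=b
cv2.imwrite('pics/m2.png',np.hstack([a,b2])[:,:,::-1])"
```

```text
clock 6.2 pos [0.449  0.1568 0.1637] toolx ang 115.25 tool z [ 0.e+00 -3.e-04 -1.e+00] shift cm [-0.02 -0.01  7.27] F [-0.4 -0.1  0.2] q [-0.13  0.68 -0.49  2.08  0.63  0.53 -0.64] open 0.6751365208938854
rotvec [-0.0001  0.0003 -0.0026]
```

View pics/m2.png

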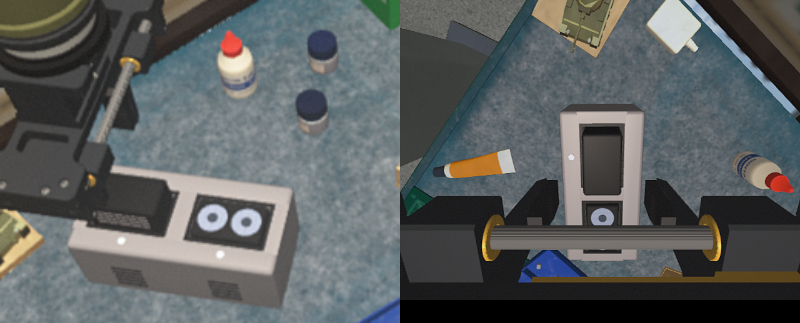

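The pack has popped up: the side view shows it standing proud at about (130,200), and the wrist view shows the jaws straddling it. I'll descend and grip.

Request:
send_rows(
  grip_force=15,
  motion=[
    {"x": 0,"y": 0,"z": 2.5,"rx": 0,"ry": 0,"rz": 0,"jaw": 6},
    {"x": 0,"y": 0,"z": 2.5,"rx": 0,"ry": 0,"rz": 0,"jaw": 6},
    {"x": 0,"y": 0,"z": 1.7,"rx": 0,"ry": 0,"rz": 0,"jaw": 6},
    {"x": 0,"y": 0,"z": 0.5,"rx": 0,"ry": 0,"rz": 0,"jaw": 6},
    {"x": 0,"y": 0,"z": 0,"rx": 0,"ry": 0,"rz": 0,"jaw": 6},
  ],
)

```text
clock: 6.8
tool_pos: [0.4488, 0.1569, 0.0914]
eef_rot: [0.535, 0.845, -0.001, -0.0]
contact_force: [0.7, -0.1, -0.3]
opening: 0.679
finger_force: 0.0
```

Request:
send_rows(
  motion=[
    {"x": 0,"y": 0,"z": 0,"rx": 0,"ry": 0,"rz": 0,"jaw": 4.5},
    {"x": 0,"y": 0,"z": 0,"rx": 0,"ry": 0,"rz": 0,"jaw": 4.0},
    {"x": 0,"y": 0,"z": 0,"rx": 0,"ry": 0,"rz": 0,"jaw": 3},
    {"x": 0,"y": 0,"z": 0,"rx": 0,"ry": 0,"rz": 0,"jaw": 3},
    {"x": 0,"y": 0,"z": 0,"rx": 0,"ry": 0,"rz": 0,"jaw": 3},
  ],
)

```text
clock: 7.3
tool_pos: [0.4495, 0.1569, 0.0921]
eef_rot: [0.535, 0.845, 0.0, 0.0]
contact_force: [0.4, 0.4, 2.3]
opening: 0.411
finger_force: 15.0
```

Request:
send_rows(
  motion=[
    {"x": 0,"y": 0,"z": -0.6,"rx": 0,"ry": 0,"rz": 0,"jaw": 3},
    {"x": 0,"y": 0,"z": -1,"rx": 0,"ry": 0,"rz": 0,"jaw": 3},
    {"x": 0,"y": 0,"z": -1.5,"rx": 0,"ry": 0,"rz": 0,"jaw": 3},
    {"x": 0,"y": 0,"z": -1.5,"rx": 0,"ry": 0,"rz": 0,"jaw": 3},
    {"x": 0,"y": 0,"z": -1.5,"rx": 0,"ry": 0,"rz": 0,"jaw": 3},
  ],
)

```text
clock: 7.8
tool_pos: [0.4488, 0.1566, 0.1539]
eef_rot: [0.535, 0.845, -0.0, -0.0]
contact_force: [-0.5, 0.4, -1.1]
opening: 0.409
finger_force: 15.0
```

Request:
send_rows(
  motion=[
    {"x": 0,"y": 0,"z": -1.5,"rx": 0,"ry": 0,"rz": 0,"jaw": 3},
    {"x": 0,"y": 0,"z": -1,"rx": 0,"ry": 0,"rz": 0,"jaw": 3},
    {"x": 0,"y": 0,"z": -0.5,"rx": 0,"ry": 0,"rz": 0,"jaw": 3},
    {"x": 0,"y": 0,"z": 0,"rx": 0,"ry": 0,"rz": 0,"jaw": 3},
    {"x": 0,"y": 0,"z": 0,"rx": 0,"ry": 0,"rz": 0,"jaw": 3},
  ],
)

```text
clock: 8.3
tool_pos: [0.4489, 0.1566, 0.1824]
eef_rot: [0.535, 0.845, -0.0, -0.0]
contact_force: [1.0, -0.2, -1.2]
opening: 0.406
finger_force: 15.0
```

```bash
python3 -c "
from h import *
go([.7005,-.053,.17],91)
a=snap('side','side3')['img']
cv2.imwrite('pics/m3.png',cv2.resize(a[100:370,70:430],(720,540))[:,:,::-1])"
```

```text
clock 8.3 pos [0.4489 0.1566 0.1824] toolx ang 115.32 tool z [-5.e-04 -4.e-04 -1.e+00] shift cm [-29.71  13.78   1.24] F [ 1.  -0.2 -1.2] q [-0.1   0.65 -0.53  2.06  0.6   0.58 -0.61] open 0.4061704235206398
rotvec [-6.000e-04  3.000e-04  4.245e-01]
```

View pics/m3.png

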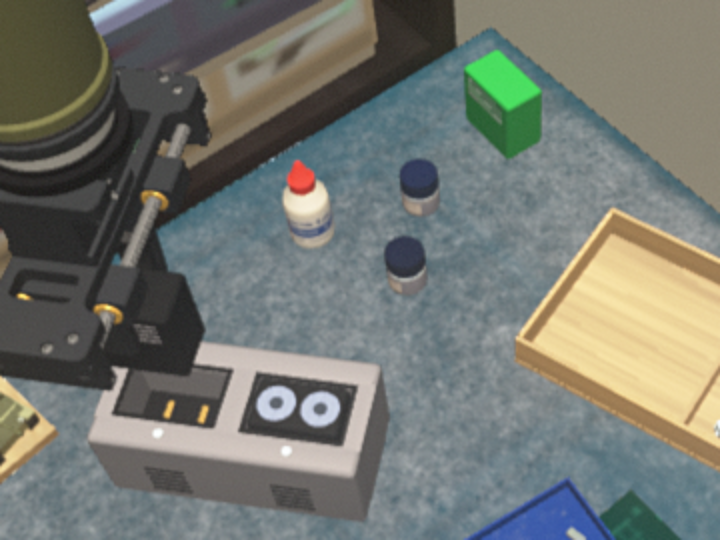

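The pack is held clear of the dock: the left bay is empty with its contacts visible, and the cell holder is still seated. I'll carry it to the tray.

Request:
send_rows(
  motion=[
    {"x": -2,"y": 0.9,"z": 0,"rx": 0,"ry": 0,"rz": 0,"jaw": 3},
    {"x": -3.5,"y": 1.6,"z": 0,"rx": 0,"ry": 0,"rz": 0,"jaw": 3},
    {"x": -3.5,"y": 1.6,"z": 0,"rx": 0,"ry": 0,"rz": 0,"jaw": 3},
    {"x": -3.5,"y": 1.6,"z": 0,"rx": 0,"ry": 0,"rz": 0,"jaw": 3},
    {"x": -3.5,"y": 1.6,"z": 0,"rx": 0,"ry": 0,"rz": 0,"jaw": 3},
  ],
)

```text
clock: 8.85
tool_pos: [0.584, 0.0421, 0.1818]
eef_rot: [0.535, 0.845, -0.001, -0.001]
contact_force: [1.6, 0.5, -0.7]
opening: 0.411
finger_force: 15.0
```

Request:
send_rows(
  motion=[
    {"x": -3.5,"y": 1.6,"z": 0,"rx": 0,"ry": 0,"rz": 0,"jaw": 3},
    {"x": -3.5,"y": 1.6,"z": 0,"rx": 0,"ry": 0,"rz": 0,"jaw": 3},
    {"x": -3.5,"y": 1.6,"z": 0,"rx": 0,"ry": 0,"rz": 0,"jaw": 3},
    {"x": -2,"y": 1.0,"z": 0,"rx": 0,"ry": 0,"rz": 0,"jaw": 3},
    {"x": -1.2,"y": 0.6,"z": 0,"rx": 0,"ry": 0,"rz": 0,"jaw": 3},
  ],
)

```text
clock: 9.35
tool_pos: [0.7007, -0.0556, 0.181]
eef_rot: [0.536, 0.844, -0.001, -0.0]
contact_force: [-0.3, 1.1, -0.8]
opening: 0.407
finger_force: 15.0
```

Request:
send_rows(
  motion=[
    {"x": 0,"y": 0,"z": 0,"rx": 0,"ry": 0,"rz": 0.1,"jaw": 3},
    {"x": 0,"y": 0,"z": 0,"rx": 0,"ry": 0,"rz": 0.12,"jaw": 3},
    {"x": 0,"y": 0,"z": 0,"rx": 0,"ry": 0,"rz": 0.12,"jaw": 3},
    {"x": 0,"y": 0,"z": 0,"rx": 0,"ry": 0,"rz": 0.08,"jaw": 3},
    {"x": 0,"y": 0,"z": 0,"rx": 0,"ry": 0,"rz": 0,"jaw": 3},
  ],
)

```text
clock: 9.85
tool_pos: [0.6994, -0.0528, 0.1816]
eef_rot: [0.699, 0.715, -0.001, -0.0]
contact_force: [-0.6, -0.4, -0.4]
opening: 0.403
finger_force: 15.0
```

```bash
python3 -c "
from h import *
go([.7005,-.053,.0545],91)
a=snap('side','side4')['img']
cv2.imwrite('pics/m4.png',cv2.resize(a[100:400,250:610],(720,600))[:,:,::-1])"
```

```text
clock 9.85 pos [ 0.6994 -0.0528  0.1816] toolx ang 91.29 tool z [-1.8e-03 -7.0e-04 -1.0e+00] shift cm [-1.000e-02  1.300e-01  1.271e+01] F [-0.6 -0.4 -0.4] q [ 0.24  0.91 -0.5   1.36  0.46  1.   -0.32] open 0.40334456232555627
rotvec [-0.0019  0.0007  0.005 ]
```

View pics/m4.png

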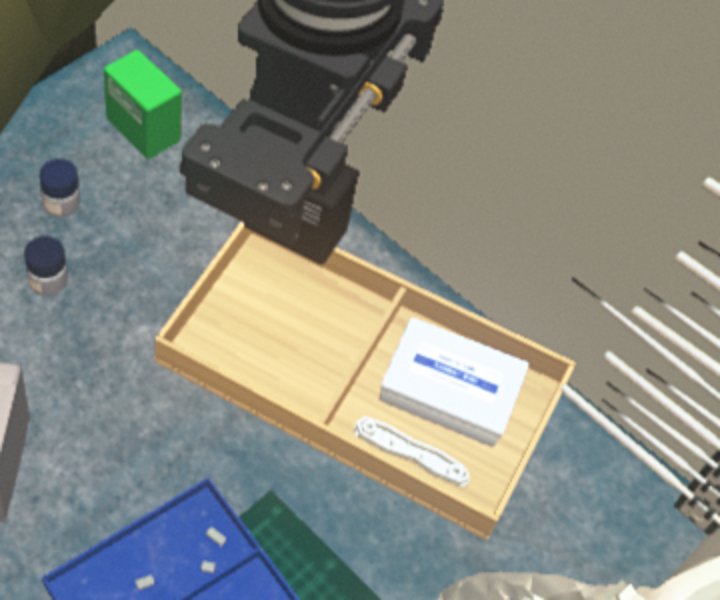

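The held pack hangs over the back of the left compartment in this view, which fits a position above its centre, and nothing has been disturbed. I'll lower it.

Request:
send_rows(
  motion=[
    {"x": 0,"y": 0.1,"z": 2,"rx": 0,"ry": 0,"rz": 0,"jaw": 3},
    {"x": 0,"y": 0,"z": 3,"rx": 0,"ry": 0,"rz": 0,"jaw": 3},
    {"x": 0,"y": 0,"z": 3,"rx": 0,"ry": 0,"rz": 0,"jaw": 3},
    {"x": 0,"y": 0,"z": 2,"rx": 0,"ry": 0,"rz": 0,"jaw": 3},
    {"x": 0,"y": 0,"z": 1,"rx": 0,"ry": 0,"rz": 0,"jaw": 3},
  ],
)

```text
clock: 10.4
tool_pos: [0.6992, -0.0531, 0.0698]
eef_rot: [0.699, 0.716, -0.002, -0.002]
contact_force: [-0.4, -1.3, -1.2]
opening: 0.405
finger_force: 15.0
```

Request:
send_rows(
  motion=[
    {"x": 0,"y": 0,"z": 0.6,"rx": 0,"ry": 0,"rz": 0,"jaw": 3},
    {"x": 0,"y": 0,"z": 0.3,"rx": 0,"ry": 0,"rz": 0,"jaw": 3},
    {"x": 0,"y": 0,"z": 0.2,"rx": 0,"ry": 0,"rz": 0,"jaw": 3},
    {"x": 0,"y": 0,"z": 0.2,"rx": 0,"ry": 0,"rz": 0,"jaw": 3},
    {"x": 0,"y": 0,"z": 0,"rx": 0,"ry": 0,"rz": 0,"jaw": 3},
  ],
)

```text
clock: 10.9
tool_pos: [0.7012, -0.0531, 0.0602]
eef_rot: [0.699, 0.715, 0.0, 0.0]
contact_force: [-0.8, 0.5, -0.7]
opening: 0.406
finger_force: 15.0
```

Request:
send_rows(
  motion=[
    {"x": 0,"y": 0,"z": 0.1,"rx": 0,"ry": 0,"rz": 0,"jaw": 3},
    {"x": 0,"y": 0,"z": 0.1,"rx": 0,"ry": 0,"rz": 0,"jaw": 3},
    {"x": 0,"y": 0,"z": 0.1,"rx": 0,"ry": 0,"rz": 0,"jaw": 3},
    {"x": 0,"y": 0,"z": 0.1,"rx": 0,"ry": 0,"rz": 0,"jaw": 3},
    {"x": 0,"y": 0,"z": 0,"rx": 0,"ry": 0,"rz": 0,"jaw": 3},
  ],
)

```text
clock: 11.4
tool_pos: [0.7009, -0.0531, 0.0555]
eef_rot: [0.699, 0.715, -0.0, -0.0]
contact_force: [0.7, 0.5, -1.1]
opening: 0.404
finger_force: 15.0
```

Request:
send_rows(
  motion=[
    {"x": 0,"y": 0,"z": 0.1,"rx": 0,"ry": 0,"rz": 0,"jaw": 3},
    {"x": 0,"y": 0,"z": 0.05,"rx": 0,"ry": 0,"rz": 0,"jaw": 3},
    {"x": 0,"y": 0,"z": 0.05,"rx": 0,"ry": 0,"rz": 0,"jaw": 3},
    {"x": 0,"y": 0,"z": 0,"rx": 0,"ry": 0,"rz": 0,"jaw": 3},
    {"x": 0,"y": 0,"z": 0,"rx": 0,"ry": 0,"rz": 0,"jaw": 3},
  ],
)

```text
clock: 11.9
tool_pos: [0.701, -0.053, 0.0544]
eef_rot: [0.699, 0.715, 0.0, 0.0]
contact_force: [-1.7, -0.4, 5.7]
opening: 0.407
finger_force: 15.0
```

Request:
send_rows(
  motion=[
    {"x": 0,"y": 0,"z": -0.05,"rx": 0,"ry": 0,"rz": 0,"jaw": 3.7},
    {"x": 0,"y": 0,"z": 0,"rx": 0,"ry": 0,"rz": 0,"jaw": 4},
    {"x": 0,"y": 0,"z": 0,"rx": 0,"ry": 0,"rz": 0,"jaw": 5},
    {"x": 0,"y": 0,"z": 0,"rx": 0,"ry": 0,"rz": 0,"jaw": 6},
    {"x": 0,"y": 0,"z": 0,"rx": 0,"ry": 0,"rz": 0,"jaw": 6},
  ],
)

```text
clock: 12.4
tool_pos: [0.7009, -0.0531, 0.054]
eef_rot: [0.699, 0.715, -0.0, -0.0]
contact_force: [-0.8, -1.0, 1.1]
opening: 0.677
finger_force: 0.0
```

Request:
send_rows(
  motion=[
    {"x": 0,"y": 0,"z": -1,"rx": 0,"ry": 0,"rz": 0,"jaw": 6},
    {"x": 0,"y": 0,"z": -2,"rx": 0,"ry": 0,"rz": 0,"jaw": 6},
    {"x": 0,"y": 0,"z": -4,"rx": 0,"ry": 0,"rz": 0,"jaw": 6},
    {"x": 0,"y": 0,"z": -4,"rx": 0,"ry": 0,"rz": 0,"jaw": 6},
    {"x": 0,"y": 0,"z": -2,"rx": 0,"ry": 0,"rz": 0,"jaw": 6},
  ],
)

```text
clock: 12.9
tool_pos: [0.7029, -0.0526, 0.1891]
eef_rot: [0.699, 0.715, 0.002, 0.002]
contact_force: [0.2, 0.7, -0.6]
opening: 0.68
finger_force: 0.0
```

Request:
send_rows(
  motion=[
    {"x": 1,"y": -1,"z": 0,"rx": 0,"ry": 0,"rz": 0,"jaw": 6},
    {"x": 2,"y": -2,"z": 0,"rx": 0,"ry": 0,"rz": 0,"jaw": 6},
    {"x": 2,"y": -2,"z": 0,"rx": 0,"ry": 0,"rz": 0,"jaw": 6},
    {"x": 1,"y": -1,"z": 0,"rx": 0,"ry": 0,"rz": 0,"jaw": 6},
    {"x": 0,"y": 0,"z": 0,"rx": 0,"ry": 0,"rz": 0,"jaw": 6},
  ],
)

```text
clock: 13.4
tool_pos: [0.6385, 0.0081, 0.1854]
eef_rot: [0.698, 0.716, 0.0, -0.0]
contact_force: [-0.1, -0.1, 0.5]
opening: 0.681
finger_force: 0.0
```

```bash
python3 -c "
from h import *
a=snap('side','side5')['img']
cv2.imwrite('pics/m5.png',a[:,:,::-1])"
```

```text
(no output)
```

View pics/m5.png

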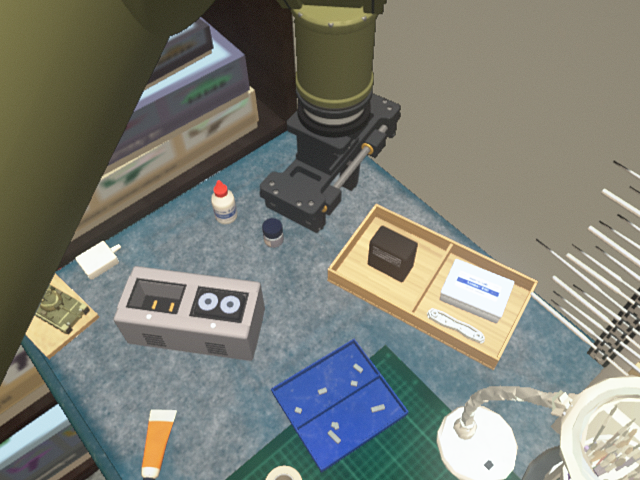

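The pack stands upright in the left compartment at about (393,253). The cell holder is still in its bay at about (219,303), the glue bottle hasn't moved at (223,203), and the arm is clear.

```bash
python3 -c "
from plant import *
print(finish_job())"
```

```text
the job is handed in; nothing more can be done
None
```

I tripped the battery pack's catch, drew the pack out and set it down gently in the tray's left-hand compartment; the cell holder is still in its bay, the glue bottle is where it was, and the job is handed in at about 13.5 s.

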